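# Walk the purge cradle round to face the fence

### The job

Push the heavy steel cradle block with your fingertips at its rear corners (the yellow pads are there for that) until it faces the fence squarely while still standing at least a finger's breadth clear of it; pause there for a moment, then walk it up, a little at one rear corner and then the other so that it stays roughly square, until its whole front face lies flush along the fence within the fence's length. Do not lift or tip it, keep off the brass gas pipe between the pads, never run a front corner into the fence with the block well askew, and leave the other things on the bench where they are. Finish with the hand clear of everything.

Things in the scene. Friction and masses are not known exactly. Their poses are not given: they have to be found in the camera images.
- block: dark steel block, V-groove on top, loose, about 1.7 kg (a corner takes 4 to 10 N): 70 mm deep (x), 160 long (y), 30 high. Origin under its centre; +x out of its front face (white line on the front top edge), +y left. Starts 20 to 40 degrees anticlockwise (from above) of facing the fence: left end trails. Pushed at one pad it turns about a point about 40 mm past its centre towards the other end
- front_left (a point): left (+y) end of the block's front face, half-way up (15 mm over the bench); 35 mm ahead of the block's centre and 80 mm to the left
- front_right (a point): right (-y) end of the block's front face, half-way up; 35 mm ahead and 80 mm to the right
- pad_left (a point): centre of the yellow push pad (28 mm wide, 26 mm high, 3 mm proud, with a yellow patch on the block's top above it) on the left end of the block's rear face, 15 mm over the bench; 38 mm behind the block's centre and 66 mm to the left; pushed towards the block's +x
- pad_right (a point): centre of the like pad at the right end, 66 mm to the right
- gas_pipe: delicate brass gas pipe fixed to the middle of the block's rear face between the yellow pads: a 10 mm bar 84 mm long along the block's y with a copper collar, reaching 24 mm behind the rear face, 10 to 26 mm over the bench. Origin on the rear face, 18 mm up, same axes as the block
- fence: straight bright aluminium angle fixed to the bench, 300 mm long (its y), 40 mm high, with two red clamps on its rear foot. Origin at the foot of the middle of its front face; the block belongs on its -x side, and -x points out of that face; +y runs along it. The block faces the fence when the block's x is along the fence's x
- nozzle: bystander, loose: white ceramic gas nozzle, a ring 32 mm across and 32 mm high, standing beside the block; origin under its centre
- magnet: bystander, loose: red square holding magnet 45 x 45 x 25 mm, beside the block; origin under its centre
- pipe_stub: bystander, loose: dark steel pipe ring 100 mm across, 55 mm high; origin under its centre
- brush: bystander, loose: hand brush lying on the bench; origin under its middle
- hammer: bystander, loose: hammer lying on the bench; origin under its middle
- paste: bystander, loose: blue jar with black lid, 64 mm across, 75 mm high; origin under its centre
- tungstens: bystander, loose: green round tube 24 mm thick, 120 mm long, lying on the bench; origin under its middle
Not all that is in view belongs to the job. Leave any blue or pink look-alike of the block alone.

How it is judged:
By the outcome, as a careful person would: the job done as asked, in the order asked, and still so for the second after the job is handed in, with the robot touching nothing.
It also fails if it takes over 69 s, if anything falls off the work surface, if the arm or the gripper's body presses on something with over 40 N, if the wrist force passes 120 N, or if a joint passes its speed limit or range.

### The arm

A 7-joint arm with a two-finger parallel gripper is mounted at the origin on the work surface. World frame = base frame: x ahead of the robot, y to its left, z up, the work surface at z = 0. Lengths are in m, angles in rad, forces in N, time in s.
With the tool pointing down it reaches from about 0.425 to 0.925 m from the base axis. Payload 6.8 kg.
Tool frame: the origin (TCP) lies midway between the tips of the shut fingers; the grasp point (between the pads) lies 19 mm behind it; z points along the fingers, y is the direction in which the jaws open and shut (so a half turn about z gives the same grasp; the last joint's range is limited). The gripper opens to 85 mm and grips with 20 to 120 N. Pads are 22 mm wide; open, the fingers measure 114 mm over their backs; the gripper's body (76 mm by 85 mm) begins 54 mm behind the grasp point. The pads swing forward as they close: fully open they stand 13 mm farther back than shut.
Start: joints at [1.193, 0.477, 0.022, 1.555, -0.011, 1.109, -0.083], TCP at [0.18, -0.651, 0.197] pointing down, gripper open.
Joint ranges: [-2.96, 2.96], [-0.34, 2.1], [-1.41, 1.46], [0.24, 2.44], [-1.37, 4.51], [0.17, 1.92], [-2.96, 2.96]. Speed limits (rad/s): [2.39, 2.39, 3.14, 3.14, 3.14, 3.14, 3.14].

### API

Orientations are given as a unit quaternion [w, x, y, z].
In Python, from station import bot, vision gives the robot as it stands.
- The arm moves only by the tool move_arm, never from a script. Its argument "increments" is text: rows parted by semicolons, each of 7 numbers parted by spaces: the opening, from 0 (shut) to 1 (fully open), then the shift along the world's x, y, z in mm, then the turn, a rotation vector about the world's x, y, z in rad. In form: grip x y z rx ry rz; .... A call has exactly 8 rows; each row shifts and turns the commanded pose from where the row before left it; what a row does not reach is not made up. A row lasts 1/8 s, in which the tool goes at most 62.5 mm and 10.7 degrees, less where a joint would pass 70% of its speed; a pose out of reach is approached as far as the arm can. A call with a gripper value outside its range is refused whole. The fingers move at their own pace and stop on an object; "newtons" is the grip in N (left out, the last holds). Time passes only in rows, so rows that do not move let the fingers close, or fill a call up. It gives the time, the measured TCP pose, the force and the opening at its end, in the units of the state.
- bot.get_obs(): the state, without advancing time (a new reading comes with each control period).
- vision.read_camera(name): name is "scene" or "side" or "wrist"; returns (picture, depth): 480x640x3 uint8, red, green, blue; 480x640 float32, m along the optical axis (not along the pixel's ray), 0 where there is no reading.
- vision.calibration(name): a dict with "fx", "fy", "cx", "cy" (pixels), "R" (3x3) and "t" (3): a world point X has camera coordinates R X + t; the wrist camera has in their place "hand_eye" (4x4, takes a point from camera to tool coordinates, whose origin is the TCP and whose axes are the flange's). Camera axes: x right, y down, z forward; pixel columns grow to the right and rows downward; lengths in m; the calibration is good to about 2 mm. A picture is of the moment at which its call begins: read the wrist's pose just before it. calibration takes no time and is no camera call.
- bot.hand_in(): hands the job in, once; it reports no verdict.
The state is a dict: "t": time; "q": joint angles; "joint_vel": joint speeds; "joint_torque": joint torques, N m; "eef_pos": TCP position; "tool_rot": TCP orientation; "contact_force": force on the tool from outside, world axes, zero at the start; "torque": the same for the moment, N m; "gripper_width": opening from 0.0 (shut) to 1.0 (fully open).
Only numpy, scipy, OpenCV 4.12 (cv2) and the standard library are available. Lean on these libraries where they do the work, as an engineer would, in place of code of your own. Each camera call takes 0.05 s, during which the arm holds its last target.

## Working session

There is one attempt and no reset: what is moved stays moved. The work goes in short steps, Python scripts to look and compute and a tool call to move; the robot and the scene stay as the last step left them, time stands still between calls to the robot, and variables do not carry over. Pictures are saved under pics/ and viewed, and the job is handed in when it is done.

Besides the shell and the picture viewer there is one more tool, called after ">>>" by a JSON object that holds its "fn" and its "kwargs". move_arm: Moves the arm, as the interface text tells. Its arguments: {"type":"object","properties":{"increments":{"type":"string"},"newtons":{"type":"number"}},"required":["increments"]}

```bash
mkdir -p pics; ls; python3 - <<'E'
from station import bot, vision
import cv2
o=bot.get_obs();print(o)
for n in ["scene","side"]:
    p,d=vision.read_camera(n);cv2.imwrite(f"pics/{n}0.png",p[:,:,::-1]);
    import numpy as np
    np.savez(f"{n}0.npz",p=p,d=d);print(vision.calibration(n))
E
```

```text
pics
{'t': 0.0, 'q': array([ 1.19292237,  0.47777215,  0.0223292 ,  1.55646414, -0.01150855,
        1.1092954 , -0.0830765 ]), 'joint_vel': array([ 0.001013  , -0.00050469, -0.00017938,  0.00061137,  0.00023525,
       -0.00139877,  0.00124301]), 'joint_torque': array([-3.87498221e-05, -5.96440673e+01,  1.60731085e+00, -2.81195712e+01,
        1.24438381e-02,  9.40502010e-03, -7.67038443e-06]), 'eef_pos': array([ 0.17971093, -0.64995368,  0.19613895]), 'tool_rot': array([-8.87155015e-04,  9.90912733e-01,  1.34503289e-01, -1.81708454e-04]), 'contact_force': array([ 0.15633749, -0.05322527, -0.29727968]), 'torque': array([-0.00481161, -0.01422397,  0.01007024]), 'gripper_width': 1.004074240297098}
{'fx': 445.35076411272246, 'fy': 445.35076411272246, 'cx': 327.6824674709681, 'cy': 234.24116120731256, 'R': array([[-0.26859504,  0.96317345,  0.0123942 ],
       [ 0.82773104,  0.23736768, -0.50844656],
       [-0.49266421, -0.12630716, -0.86100434]]), 't': array([ 0.14196879, -0.42952388,  1.20996273])}
{'fx': 447.5629700000771, 'fy': 447.5629700000771, 'cx': 317.29216401629725, 'cy': 243.5294581877733, 'R': array([[-0.99981273,  0.00383562, -0.01896836],
       [ 0.01662299,  0.67208634, -0.74028618],
       [ 0.00990892, -0.74046285, -0.67202424]]), 't': array([0.54305743, 0.03463438, 0.93558803])}
```

View pics/scene0.png

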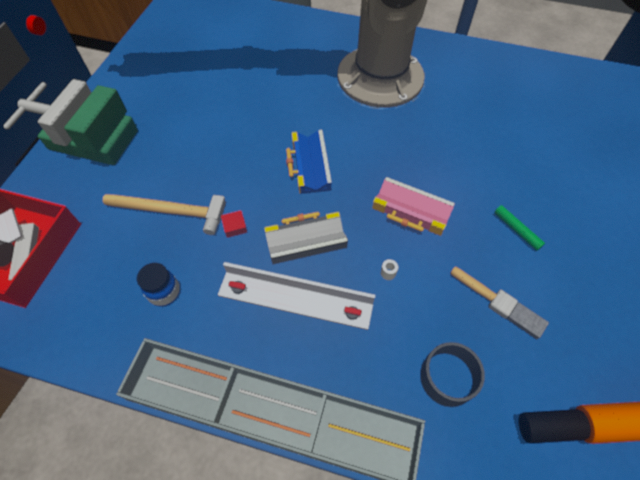

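View pics/side0.png

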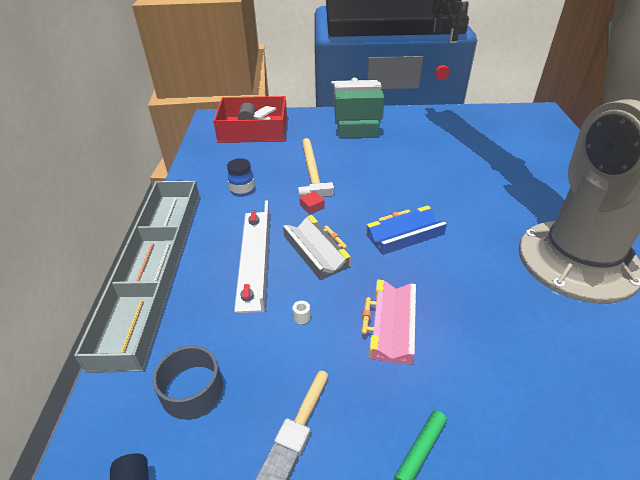

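The block is the grey one at scene (305,235), with its pads on the upper side. The fence runs from (225,270) to (373,297), the magnet is at (233,223) and the nozzle at (390,268). Next I'll measure them.

```bash
cat > h.py <<'E'
import numpy as np, cv2
from station import bot, vision
def ray(n,uv,z,c=None):
    c=c or vision.calibration(n);R,t=np.array(c['R']),np.array(c['t'])
    uv=np.atleast_2d(uv).astype(float)
    d=np.c_[(uv[:,0]-c['cx'])/c['fx'],(uv[:,1]-c['cy'])/c['fy'],np.ones(len(uv))]@R
    o=-R.T@t
    return o+d*((z-o[2])/d[:,2])[:,None]
def proj(n,X):
    c=vision.calibration(n);q=np.atleast_2d(X)@np.array(c['R']).T+c['t']
    return np.c_[q[:,0]/q[:,2]*c['fx']+c['cx'],q[:,1]/q[:,2]*c['fy']+c['cy']]
def cloud(n,d):
    c=vision.calibration(n);v,u=np.mgrid[:480,:640]
    P=np.stack([(u-c['cx'])/c['fx']*d,(v-c['cy'])/c['fy']*d,d],-1)
    return (P-c['t'])@np.array(c['R'])
E
python3 - <<'E'
from h import *
for n,(x0,y0,w,h) in dict(scene=(210,180,200,150),side=(220,180,160,140)).items():
    f=np.load(n+'0.npz');p=f['p'];d=f['d']
    c=p[y0:y0+h,x0:x0+w,::-1]
    cv2.imwrite(f'pics/{n}0c.png',cv2.resize(c,None,fx=4,fy=4,interpolation=cv2.INTER_CUBIC))
    P=cloud(n,d)
    # grey top points z in 0.024..0.036
    hsv=cv2.cvtColor(p,cv2.COLOR_RGB2HSV)
    m=(P[...,2]>.024)&(P[...,2]<.036)&(d>0)&(hsv[...,1]<60)
    k,l,s,ce=cv2.connectedComponentsWithStats(m.astype(np.uint8))
    for i in range(1,k):
        if s[i,4]>60: print(n,s[i],P[l==i].mean(0).round(3), cv2.minAreaRect((P[l==i][:,:2]*1000).astype(np.float32)))
    y=(hsv[...,0]>22)&(hsv[...,0]<34)&(hsv[...,1]>180)&(hsv[...,2]>150)
    k,l,s,ce=cv2.connectedComponentsWithStats(y.astype(np.uint8))
    for i in range(1,k):
        if s[i,4]>15: print(n,'yel',ce[i].round(1),s[i,4],P[l==i].mean(0).round(4))
    r=((hsv[...,0]<6)|(hsv[...,0]>174))&(hsv[...,1]>180)&(P[...,0]<.75)&(P[...,1]>-.4)
    k,l,s,ce=cv2.connectedComponentsWithStats(r.astype(np.uint8))
    for i in range(1,k):
        if s[i,4]>30: print(n,'red',ce[i].round(1),s[i,4],P[l==i].mean(0).round(4), cv2.minAreaRect((P[l==i][:,:2]*1000).astype(np.float32)))
    # fence upright: points z 0.034..0.044
    m=(P[...,2]>.035)&(P[...,2]<.045)&(d>0)&(hsv[...,1]<60)
    k,l,s,ce=cv2.connectedComponentsWithStats(m.astype(np.uint8))
    for i in range(1,k):
        if s[i,4]>60: print(n,'fence?',s[i],P[l==i].mean(0).round(3), cv2.minAreaRect((P[l==i][:,:2]*1000).astype(np.float32)))
E
```

```text
scene [ 0 31 13 17 78] [ 0.179 -1.019  0.03 ] ((181.29461669921875, -1018.7288818359375), (59.05233383178711, 10.470890045166016), 3.890232801437378)
scene [351  63  59  29 329] [0.057 0.007 0.029] ((37.449684143066406, 3.3836669921875), (89.36264038085938, 151.1490020751953), 4.59743595123291)
scene [319 130  12  53 185] [ 0.337 -0.062  0.03 ] ((334.5003356933594, -62.61162185668945), (155.89370727539062, 8.443155288696289), 23.746334075927734)
scene [385 178  69  28 240] [0.377 0.165 0.03 ] ((375.5640563964844, 163.96890258789062), (159.63360595703125, 12.771415710449219), 79.94720458984375)
scene [204 195  20  35 299] [ 0.544 -0.25   0.026] ((548.4827270507812, -249.1563262939453), (88.09800720214844, 25.04583168029785), 5.833197116851807)
scene [265 216  76  22 533] [ 0.53  -0.054  0.028] ((529.4574584960938, -54.26801300048828), (22.135944366455078, 158.767578125), 29.72736358642578)
scene [  0 224  36  52 740] [ 0.735 -0.585  0.029] ((739.4166870117188, -584.9954833984375), (112.60282897949219, 45.6798210144043), 8.216032028198242)
scene [270 235  78  25 578] [ 0.576 -0.028  0.
[... 5824 characters left out ...]
75, -3.5791168212890625), (488.75244140625, 89.27086639404297), 89.99358367919922)
side fence? [ 75 185 122 177 644] [0.856 0.12  0.04 ] ((841.3152465820312, 16.980850219726562), (496.9295654296875, 97.45079803466797), 78.4192886352539)
side fence? [259 201   9 100 320] [ 0.653 -0.004  0.04 ] ((653.7630615234375, -23.22039794921875), (6.690291404724121, 300.7334899902344), 2.6176838874816895)
side fence? [546 234  81  40 428] [0.029 0.046 0.04 ] ((21.900665283203125, 35.523494720458984), (76.966796875, 150.552978515625), 51.44523239135742)
side fence? [163 351  39  17 127] [0.766 0.249 0.04 ] ((765.07177734375, 250.7379913330078), (59.997066497802734, 12.432015419006348), 25.248199462890625)
```

```bash
sleep 1
```

```text
(no output)
```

View pics/scene0c.png

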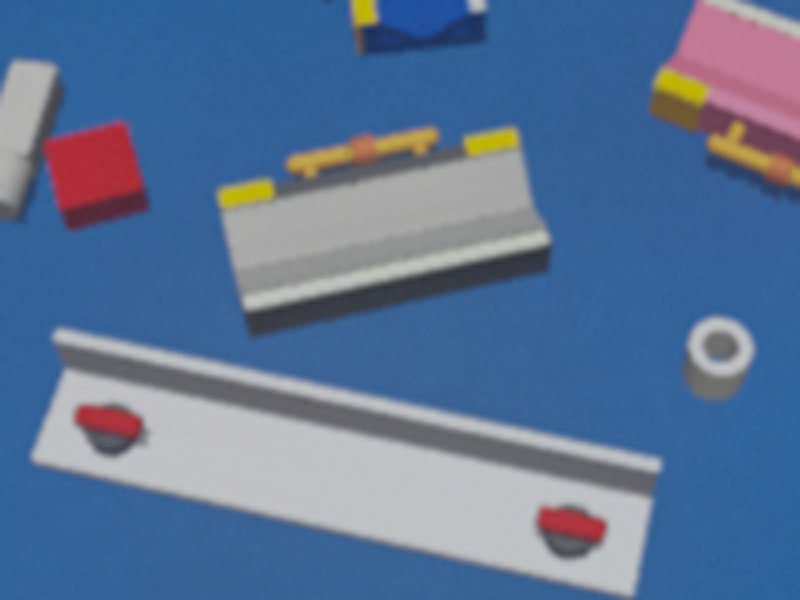

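View pics/side0c.png

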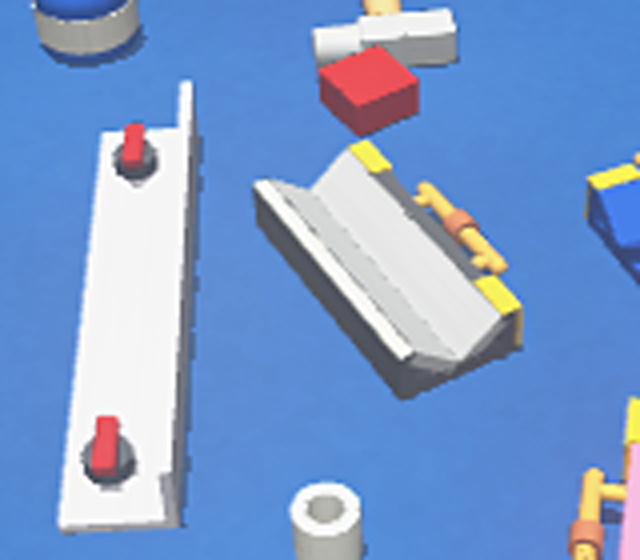

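```bash
python3 - <<'E'
from h import *
for n in ['scene','side']:
    f=np.load(n+'0.npz');p=f['p'];d=f['d'];P=cloud(n,d)
    X,Y,Z=P[...,0],P[...,1],P[...,2]
    m=(X>.1)&(X<.45)&(Y>-.85)&(Y<-.35)&(Z>.05)&(d>0)&(Z<.6)
    if m.any(): print(n,'tall stuff',P[m].min(0),P[m].max(0))
    m=(X>.62)&(X<.68)&(Y>-.2)&(Y<.15)&(Z>.036)&(Z<.044)&(d>0)
    for lo in np.arange(-.17,.12,.04):
        q=m&(Y>lo)&(Y<lo+.04)
        print(n,lo.round(2),np.percentile(X[q],[2,50,98]).round(4) if q.any() else None)
    print(P[m][:,1].min(),P[m][:,1].max())
# hand check corner pixel picks: scene crop(210,180)/4
s=np.array([[245,302],[550,238],[222,190],[518,132]])/4+[210,180]
print('block FR FL RR RL',ray('scene',s,.03).round(4))
s=np.array([[256,184],[408,355],[358,143],[520,300]])/4+[220,180]
print('side FR FL RR RL',ray('side',s,.03).round(4))
s=np.array([[57,331],[660,462]])/4+[210,180];print('fence',ray('scene',s,.04).round(4))
s=np.array([[190,82],[176,470]])/4+[220,180];print('fence side top edge near',ray('side',s,.04).round(4))
E
```

```text
scene tall stuff [ 0.34682292 -0.77069442  0.05000249] [ 0.45       -0.52923909  0.12392711]
scene -0.17 [0.6583 0.6623 0.6658]
scene -0.13 [0.6564 0.6605 0.6635]
scene -0.09 [0.6548 0.6589 0.6624]
scene -0.05 [0.6527 0.657  0.6602]
scene -0.01 [0.6516 0.6552 0.6586]
scene 0.03 [0.649  0.6533 0.6563]
scene 0.07 [0.6481 0.652  0.6551]
scene 0.11 [0.6464 0.6498 0.6534]
-0.17467880045303888 0.12417851463414702
side tall stuff [ 0.14787031 -0.77131992  0.05001846] [ 0.44996246 -0.52965374  0.34861196]
side -0.17 [0.6559 0.6594 0.6627]
side -0.13 [0.6549 0.6575 0.6605]
side -0.09 [0.652  0.6558 0.6585]
side -0.05 [0.6508 0.6541 0.6572]
side -0.01 [0.6491 0.652  0.6556]
side 0.03 [0.6475 0.6501 0.6536]
side 0.07 [0.6454 0.6486 0.6517]
side 0.11 [0.6446 0.6471 0.6504]
-0.1734953490992171 0.12689144125148882
block FR FL RR RL [[ 0.6156 -0.0935  0.03  ]
 [ 0.5377  0.0444  0.03  ]
 [ 0.5568 -0.1267  0.03  ]
 [ 0.4794  0.012   0.03  ]]
side FR FL RR RL [[ 0.6158 -0.0914  0.03  ]
 [ 0.5334  0.0429  0.03  ]
 [ 0.5598 -0.126   0.03  ]
 [ 0.4756  0.0047  0.03  ]]
fence [[ 0.6608 -0.1739  0.04  ]
 [ 0.6473  0.1253  0.04  ]]
fence side top edge near [[ 0.6578 -0.173   0.04  ]
 [ 0.6409  0.1243  0.04  ]]
```

>>> {"fn": "move_arm", "kwargs": {"increments": "0 20 20 20 0 0 0.18; 0 35 40 15 0 0 0.18; 0 35 40 10 0 0 0.18; 0 35 40 5 0 0 0.18; 0 35 40 5 0 0 0.18; 0 40 40 5 0 0 0.18; 0 40 40 0 0 0 0.18; 0 40 40 0 0 0 0.18", "newtons": 40}}

```text
t: 1.1
eef_pos: [0.4607, -0.3492, 0.257]
tool_rot: [-0.0, 0.654, 0.756, -0.0]
contact_force: [1.1, -1.0, -0.6]
gripper_width: -0.002
```

>>> {"fn": "move_arm", "kwargs": {"increments": "0 0 45 -15 0 0 0.06; 0 0 45 -20 0 0 0.06; 0 0 45 -20 0 0 0.06; 0 0 45 -20 0 0 0.06; 0 0 45 -20 0 0 0.06; 0 0 45 -20 0 0 0.04; 0 0 40 -15 0 0 0.04; 0 -1 25 -7 0 0 0.005"}}

```text
t: 2.1
eef_pos: [0.458, -0.0136, 0.1192]
tool_rot: [-0.001, 0.499, 0.867, -0.0]
contact_force: [0.8, -0.8, 0.0]
gripper_width: 0.001
```

```bash
python3 - <<'E'
from h import *
W=[]
for n in ['side','wrist']:
    p,d=vision.read_camera(n);np.savez(n+'1.npz',p=p,d=d);W.append(p)
c=W[0][150:330,220:460];c=cv2.resize(c,(640,480),interpolation=cv2.INTER_CUBIC)
cv2.imwrite('pics/s1.png',c[:,:,::-1]);cv2.imwrite('pics/w1.png',W[1][:,:,::-1])
E
```

```text
(no output)
```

View pics/s1.png

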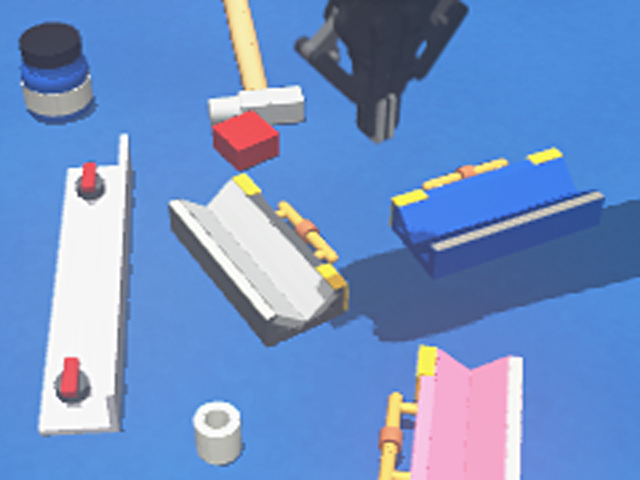

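View pics/w1.png

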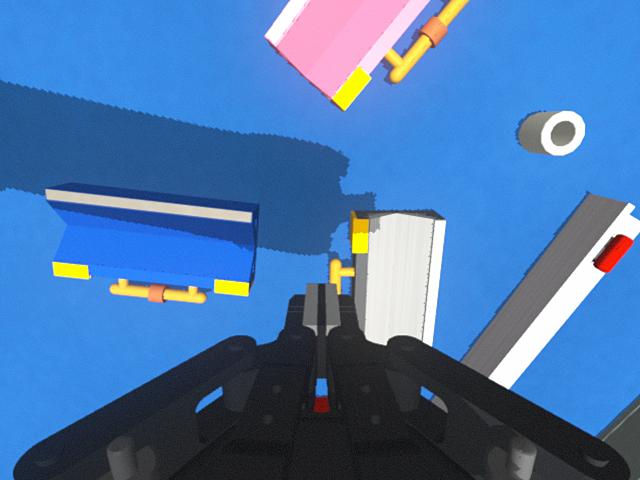

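Wrist and side views: the shut fingers hang behind the left pad (wrist (322,285), pad (358,232)), clear of the blue decoy. I'll lower the hand now.

>>> {"fn": "move_arm", "kwargs": {"increments": "0 0 0 -20 0 0 0; 0 0 0 -25 0 0 0; 0 0 0 -25 0 0 0; 0 0 0 -20 0 0 0; 0 0 0 -10 0 0 0; 0 0 0 -6 0 0 0; 0 0 0 -2 0 0 0; 0 0 0 0 0 0 0"}}

```text
t: 3.2
eef_pos: [0.4593, -0.0157, 0.0125]
tool_rot: [0.0, 0.5, 0.866, 0.0]
contact_force: [-0.6, 0.4, -0.8]
gripper_width: -0.002
```

```bash
python3 - <<'E'
from h import *
W=[]
for n in ['side','wrist']:
    p,d=vision.read_camera(n);W.append(p)
c=W[0][180:300,260:420];c=cv2.resize(c,(640,480),interpolation=cv2.INTER_CUBIC)
cv2.imwrite('pics/s2.png',c[:,:,::-1]);cv2.imwrite('pics/w2.png',W[1][:,:,::-1])
E
```

```text
(no output)
```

View pics/s2.png

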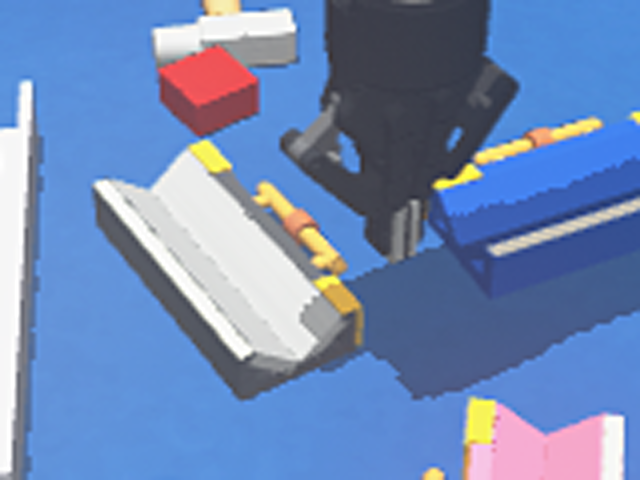

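View pics/w2.png

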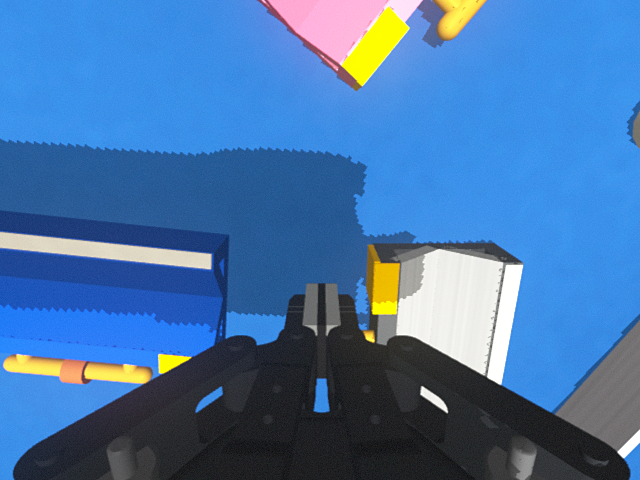

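```bash
cat >> h.py <<'E'
from scipy.spatial.transform import Rotation as Ro
def wcal(o):
    c=dict(vision.calibration('wrist'));q=o['tool_rot'];T=np.eye(4)
    T[:3,:3]=Ro.from_quat([q[1],q[2],q[3],q[0]]).as_matrix();T[:3,3]=o['eef_pos']
    M=T@np.array(c['hand_eye']);c['R']=M[:3,:3].T;c['t']=-M[:3,:3].T@M[:3,3];return c
E
python3 - <<'E'
from h import *
o=bot.get_obs();c=wcal(o)
print(o['eef_pos'])
print('pad top RL,RR-in, RL out',ray('wrist',[[368,245],[372,315],[400,262],[400,315]],.03,c).round(4))
print('front corner L',ray('wrist',[[522,264]],.03,c).round(4))
print('tip',ray('wrist',[[305,285],[340,285],[290,295],[354,295]],.0125,c).round(4))
print('TCP in side crop', (proj('side',o['eef_pos'])-[260,180])*4, (proj('side',[.483,-.002,.015])-[260,180])*4)
print(c['hand_eye'])
E
```

```text
[ 0.45933298 -0.01562854  0.01257164]
pad top RL,RR-in, RL out [[ 0.4669  0.0143  0.03  ]
 [ 0.4892 -0.0171  0.03  ]
 [ 0.4852  0.0147  0.03  ]
 [ 0.5017 -0.0099  0.03  ]]
front corner L [[0.5379 0.0439 0.03  ]]
tip [[ 0.4543 -0.0273  0.0125]
 [ 0.4712 -0.0175  0.0125]
 [ 0.45   -0.0369  0.0125]
 [ 0.4812 -0.0189  0.0125]]
TCP in side crop [[387.66904608 296.74452812]] [[344.17152283 312.17063937]]
[[ 4.53701716e-04 -9.53913538e-01 -3.00081250e-01  7.75218730e-02]
 [ 9.99999896e-01  4.18578970e-04  1.81329299e-04 -1.23097642e-03]
 [-4.73647727e-05 -3.00081301e-01  9.53913628e-01 -1.76921997e-01]
 [ 0.00000000e+00  0.00000000e+00  0.00000000e+00  1.00000000e+00]]
```

```bash
python3 - <<'E'
from h import *
o=bot.get_obs();c=wcal(o)
W,D=vision.read_camera('wrist')
S,DS=vision.read_camera('side')
def pt(c,u,v,d):
    q=np.array([(u-c['cx'])/c['fx']*d,(v-c['cy'])/c['fy']*d,d]);return c['R'].T@(q-c['t'])
for u,v in [(312,287),(332,287),(322,290),(300,305),(345,305),(312,300),(332,310),(300,325),(345,325)]:
    print(u,v,D[v,u],pt(c,u,v,D[v,u]).round(4),W[v,u])
cs=vision.calibration('side');cs={k:np.array(v) if k in'Rt' else v for k,v in cs.items()}
for u,v in [(358,244),(360,242),(360,240),(355,242),(363,236),(356,238),(353,240)]:
    print('side',u,v,pt(cs,u,v,DS[v,u]).round(4),S[v,u])
E
```

```text
312 287 0.14866365 [ 0.4491 -0.0081  0.0544] [109 109 110]
332 287 0.1487799 [ 0.4565 -0.0039  0.0543] [107 106 107]
322 290 0.14591934 [ 0.4527 -0.006   0.0572] [31 33 41]
300 305 0.14187592 [ 0.447  -0.0139  0.0627] [34 40 49]
345 305 0.14175643 [ 0.4628 -0.0047  0.0629] [46 46 49]
312 300 0.13714899 [ 0.4492 -0.0078  0.0664] [110 111 112]
332 310 0.1300633 [ 0.4559 -0.0041  0.0739] [109 112 109]
300 325 0.11844375 [ 0.4456 -0.0088  0.0857] [31 35 42]
345 325 0.11710202 [ 0.4584 -0.0006  0.0869] [45 44 43]
side 358 244 [ 0.4596 -0.0038  0.0524] [120 120 121]
side 360 242 [ 0.4558 -0.0037  0.0578] [127 129 132]
side 360 240 [ 0.4561 -0.0027  0.0641] [127 129 132]
side 355 242 [ 0.4659 -0.0031  0.0586] [64 62 70]
side 363 236 [ 0.4502 -0.0064  0.0714] [134 136 138]
side 356 238 [ 0.4645 -0.0014  0.0709] [70 72 82]
side 353 240 [ 0.4695 -0.0101  0.0578] [70 69 75]
```

The visible fingertip ends measure about z≈0.05, higher than the stated TCP at 0.0125. A gentle forward nudge towards the pad will show where contact really happens.

>>> {"fn": "move_arm", "kwargs": {"increments": "0 2.5 1.5 0 0 0 0; 0 2.5 1.5 0 0 0 0; 0 2 1 0 0 0 0; 0 2 1 0 0 0 0; 0 2 1 0 0 0 0; 0 2 1 0 0 0 0; 0 0 0 0 0 0 0; 0 0 0 0 0 0 0"}}

```text
t: 4.4
eef_pos: [0.4718, -0.0086, 0.0121]
tool_rot: [-0.0, 0.5, 0.866, -0.0]
contact_force: [0.2, -1.5, 0.1]
gripper_width: 0.0
```

```bash
python3 - <<'E'
from h import *
W=[]
for n in ['scene','wrist']:
    p,d=vision.read_camera(n);W.append(p)
c=W[0][150:270,230:390];c=cv2.resize(c,(640,480),interpolation=cv2.INTER_CUBIC)
cv2.imwrite('pics/s3.png',c[:,:,::-1]);cv2.imwrite('pics/w3.png',W[1][:,:,::-1])
E
```

```text
(no output)
```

View pics/s3.png

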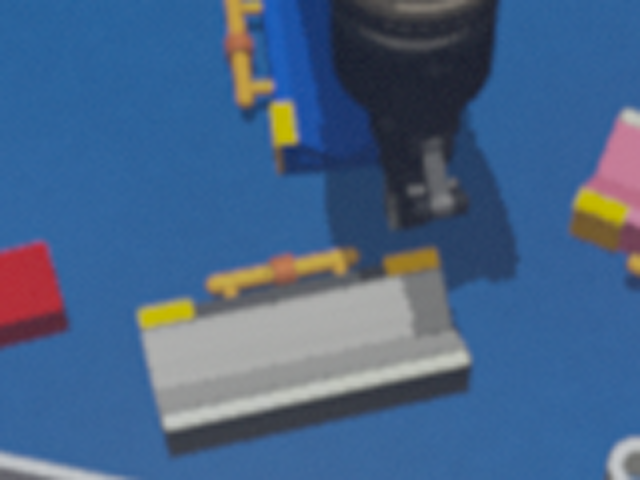

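View pics/w3.png

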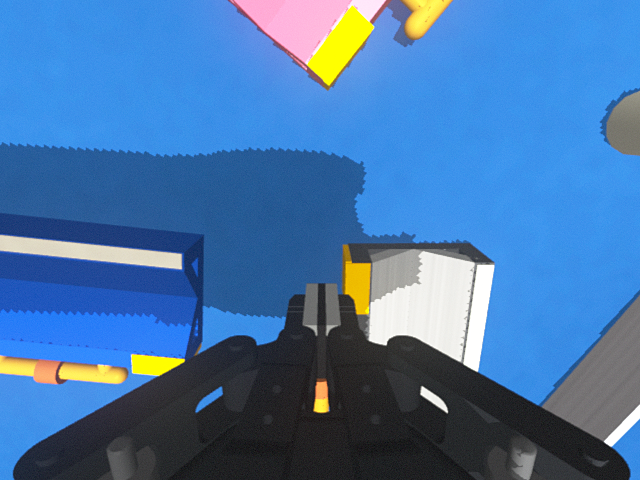

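>>> {"fn": "move_arm", "kwargs": {"increments": "0 1 0.5 0 0 0 0; 0 1 0.5 0 0 0 0; 0 1 0.5 0 0 0 0; 0 1 0.5 0 0 0 0; 0 1 0.5 0 0 0 0; 0 1 0.5 0 0 0 0; 0 0 0 0 0 0 0; 0 0 0 0 0 0 0"}}

```text
t: 5.5
eef_pos: [0.4779, -0.0056, 0.0121]
tool_rot: [-0.0, 0.5, 0.866, -0.0]
contact_force: [0.6, 0.2, -0.2]
gripper_width: -0.003
```

```bash
python3 - <<'E'
from h import *
o=bot.get_obs();print(o['contact_force'],o['torque'],o['eef_pos'])
W=[]
for n in ['scene','side']:
    p,d=vision.read_camera(n);W.append(p)
c=np.hstack([cv2.resize(W[0][180:260,270:370],(400,320),interpolation=cv2.INTER_CUBIC),cv2.resize(W[1][200:280,300:400],(400,320),interpolation=cv2.INTER_CUBIC)])
cv2.imwrite('pics/s4.png',c[:,:,::-1])
E
```

```text
[ 0.59899996  0.16816273 -0.23078436] [0.00541274 0.02392269 0.00875034] [ 0.477874   -0.00562014  0.01209308]
```

View pics/s4.png

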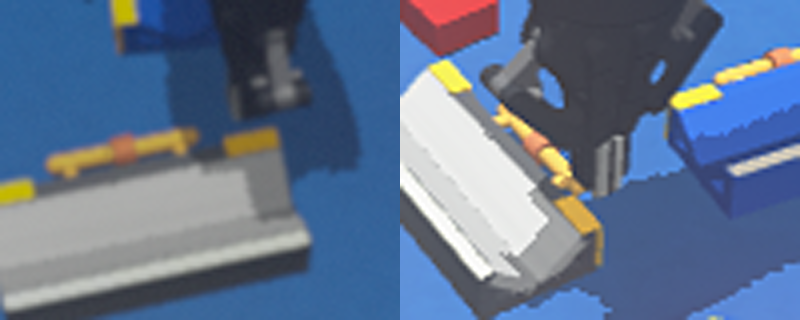

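No contact even with the TCP only 7 mm behind the pad face, so the fingers really are above the block. I'll back off and lower slowly, watching the force.

>>> {"fn": "move_arm", "kwargs": {"increments": "0 -5 -3 0 0 0 0; 0 -5 -3 0 0 0 0; 0 -2 -1 0 0 0 0; 0 0 0 -3 0 0 0; 0 0 0 -3 0 0 0; 0 0 0 -3 0 0 0; 0 0 0 -2 0 0 0; 0 0 0 0 0 0 0"}}

```text
t: 6.6
eef_pos: [0.4658, -0.0125, 0.0009]
tool_rot: [-0.0, 0.5, 0.866, -0.0]
contact_force: [-0.2, -0.3, 0.4]
gripper_width: -0.003
```

>>> {"fn": "move_arm", "kwargs": {"increments": "0 0 0 -1 0 0 0; 0 0 0 -1 0 0 0; 0 0 0 -1 0 0 0; 0 0 0 -1 0 0 0; 0 0 0 0 0 0 0; 0 0 0 0 0 0 0; 0 0 0 0 0 0 0; 0 0 0 0 0 0 0"}}

```text
t: 7.6
eef_pos: [0.4659, -0.0126, -0.0029]
tool_rot: [0.0, 0.5, 0.866, 0.0]
contact_force: [0.6, -0.1, 0.3]
gripper_width: 0.003
```

```bash
python3 - <<'E'
from h import *
o=bot.get_obs();print(o['contact_force'],o['torque'],o['eef_pos'])
W=[]
for n in ['scene','side']:
    p,d=vision.read_camera(n);W.append(p)
c=np.hstack([cv2.resize(W[0][180:260,270:370],(400,320),interpolation=cv2.INTER_CUBIC),cv2.resize(W[1][200:280,300:400],(400,320),interpolation=cv2.INTER_CUBIC)])
cv2.imwrite('pics/s5.png',c[:,:,::-1])
E
```

```text
[ 0.60304666 -0.09849396  0.3367055 ] [ 0.00203578  0.00283519 -0.0235274 ] [ 0.46593459 -0.01260068 -0.00286818]
```

View pics/s5.png

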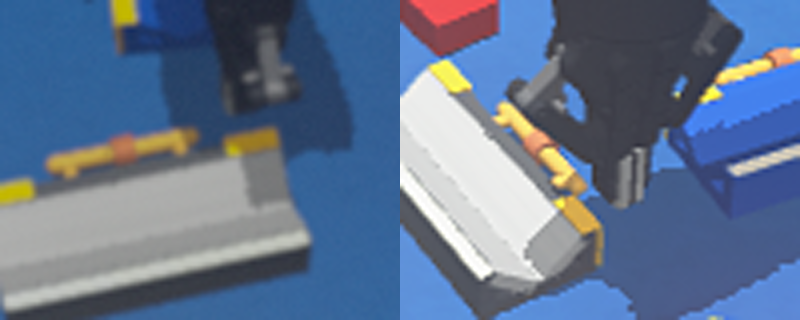

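>>> {"fn": "move_arm", "kwargs": {"increments": "0 0 0 -2 0 0 0; 0 0 0 -2 0 0 0; 0 0 0 -2 0 0 0; 0 0 0 -2 0 0 0; 0 0 0 -2 0 0 0; 0 0 0 -2 0 0 0; 0 0 0 0 0 0 0; 0 0 0 0 0 0 0"}}

```text
t: 8.7
eef_pos: [0.4659, -0.0126, -0.0149]
tool_rot: [-0.0, 0.5, 0.866, 0.0]
contact_force: [0.1, 0.2, 0.7]
gripper_width: 0.002
```

```bash
cat > tip.py <<'E'
from h import *
import sys
k=sys.argv[1]
o=bot.get_obs();print(o['contact_force'],o['torque'],o['eef_pos']);cw=wcal(o)
w,dw=vision.read_camera('wrist')
def pt(c,u,v,d):
    q=np.array([(u-c['cx'])/c['fx']*d,(v-c['cy'])/c['fy']*d,d]);return np.array(c['R']).T@(q-c['t'])
for u in (312,332):
  for v in (283,284,285,286,288,292): print(u,v,pt(cw,u,v,dw[v,u]).round(4))
s,ds=vision.read_camera('side')
c=np.hstack([cv2.resize(w[200:360,220:420],(400,320),interpolation=cv2.INTER_CUBIC),cv2.resize(s[200:280,300:400],(400,320),interpolation=cv2.INTER_CUBIC)])
cv2.imwrite(f'pics/{k}.png',c[:,:,::-1])
E
python3 tip.py t6
```

```text
[0.11130904 0.15661474 0.70018781] [ 0.03629262 -0.01191279  0.050888  ] [ 0.46593833 -0.01259791 -0.01487751]
312 283 [ 0.4555 -0.005   0.0233]
312 284 [ 0.4557 -0.0052  0.0238]
312 285 [ 0.4553 -0.0043  0.0268]
312 286 [ 0.4554 -0.0045  0.0275]
312 288 [ 0.4556 -0.0048  0.0285]
312 292 [ 0.4557 -0.0048  0.0321]
332 283 [ 0.4631 -0.0006  0.0234]
332 284 [ 0.4629 -0.0005  0.0248]
332 285 [ 0.4632 -0.0009  0.0247]
332 286 [ 4.626e-01 -1.000e-04  2.770e-02]
332 288 [ 0.463  -0.0008  0.028 ]
332 292 [ 0.4628 -0.0006  0.0324]
```

View pics/t6.png

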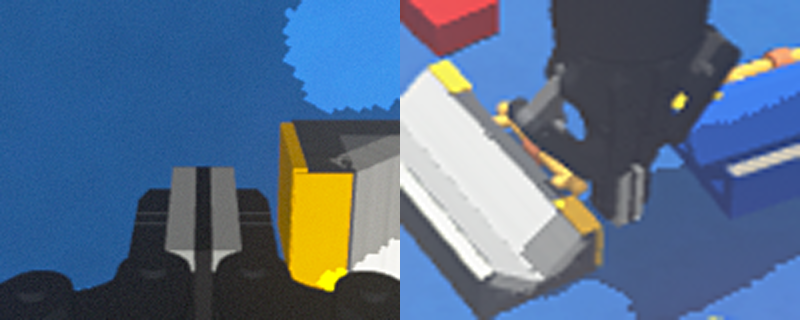

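```bash
python3 - <<'E'
from h import *
o=bot.get_obs();c=wcal(o)
W,D=vision.read_camera('wrist')
x=np.array(o['eef_pos']);yt=np.array([np.cos(np.pi/6),np.sin(np.pi/6)]);xt=np.array([-.5,.866])
for u,v in [(345,305),(355,310),(350,320),(370,338),(400,340),(420,350),(450,370),(500,395),(560,430),(600,460),(520,440),(380,380)]:
    d=D[v,u];q=np.array([(u-c['cx'])/c['fx']*d,(v-c['cy'])/c['fy']*d,d]);P=c['R'].T@(q-c['t'])
    print(u,v,'tooly',((P[:2]-x[:2])@yt*1000).round(1),'toolx',((P[:2]-x[:2])@xt*1000).round(1),'above tip',((P[2]-.023)*1000).round(1),W[v,u])
E
```

```text
345 305 tooly 8.4 toolx 8.0 above tip 13.0 [47 46 46]
355 310 tooly 12.2 toolx 7.7 above tip 16.5 [45 52 71]
350 320 tooly 9.7 toolx 7.3 above tip 23.3 [48 44 46]
370 338 tooly 20.0 toolx -10.6 above tip 8.3 [240 194   0]
400 340 tooly 23.0 toolx 14.6 above tip 46.7 [44 41 41]
420 350 tooly 28.6 toolx 12.8 above tip 49.3 [52 48 46]
450 370 tooly 34.4 toolx 12.9 above tip 58.3 [45 44 52]
500 395 tooly 43.7 toolx 12.9 above tip 67.7 [41 43 45]
560 430 tooly 51.6 toolx 13.2 above tip 78.5 [38 39 41]
600 460 tooly 54.0 toolx 14.3 above tip 86.7 [33 30 35]
520 440 tooly 41.0 toolx 13.7 above tip 81.6 [56 58 58]
380 380 tooly 13.2 toolx 17.8 above tip 68.2 [31 36 35]
```

The fingertips end 38 mm short of the stated TCP, and wrist depth and the no-contact test agree. Lowering 13 mm more puts the tip at about z 10 mm.

>>> {"fn": "move_arm", "kwargs": {"increments": "0 0 0 -2 0 0 0; 0 0 0 -2 0 0 0; 0 0 0 -2 0 0 0; 0 0 0 -2 0 0 0; 0 0 0 -2 0 0 0; 0 0 0 -2 0 0 0; 0 0 0 -1 0 0 0; 0 0 0 0 0 0 0"}}

```text
t: 9.85
eef_pos: [0.4659, -0.0126, -0.0279]
tool_rot: [-0.0, 0.5, 0.866, -0.0]
contact_force: [-0.3, -0.3, 0.4]
gripper_width: 0.002
```

>>> {"fn": "move_arm", "kwargs": {"increments": "0 2 1 0 0 0 0; 0 2 1 0 0 0 0; 0 1 1 0 0 0 0; 0 1 0.5 0 0 0 0; 0 1 0.5 0 0 0 0; 0 1 0.5 0 0 0 0; 0 1 0.5 0 0 0 0; 0 0 0 0 0 0 0"}}

```text
t: 10.85
eef_pos: [0.4705, -0.01, -0.0285]
tool_rot: [-0.002, 0.5, 0.866, -0.004]
contact_force: [-10.1, -6.7, 9.1]
gripper_width: -0.004
```

```bash
python3 tip.py t7|head -1
```

```text
[-10.14889331  -6.68110436   9.05789981] [-1.07575672  2.00401664  0.0348839 ] [ 0.47054708 -0.00998319 -0.02852941]
```

View pics/t7.png

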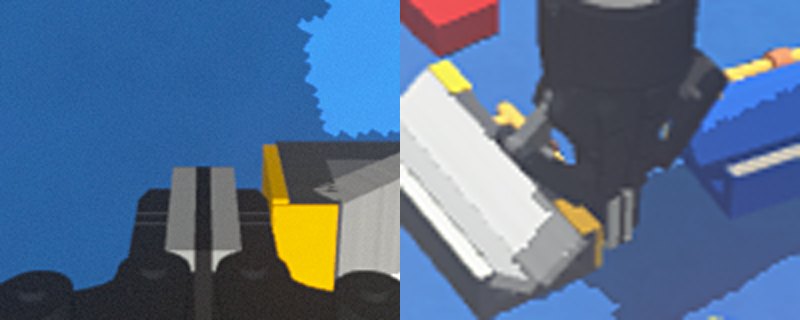

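Contact made: the left pad is being pressed at about 12 N. Next I'll swing the block, turning the finger with it.

>>> {"fn": "move_arm", "kwargs": {"increments": "0 2 2.5 0 0 0 -0.03; 0 2 2.5 0 0 0 -0.03; 0 2 2.5 0 0 0 -0.03; 0 2.5 2.5 0 0 0 -0.03; 0 2.5 2.5 0 0 0 -0.03; 0 2.5 2.5 0 0 0 -0.03; 0 0 0 0 0 0 0; 0 0 0 0 0 0 0"}}

```text
t: 11.95
eef_pos: [0.4845, 0.0064, -0.0286]
tool_rot: [-0.002, 0.576, 0.818, -0.003]
contact_force: [-8.9, -2.0, 5.3]
gripper_width: -0.003
```

```bash
cat > blk.py <<'E'
from h import *
import sys
k=sys.argv[1]
o=bot.get_obs();print('F',o['contact_force'].round(1),'tcp',o['eef_pos'].round(4),'t',o['t'])
im=[]
for n,(x0,y0) in dict(scene=(230,180),side=(240,180)).items():
    p,d=vision.read_camera(n);np.savez(f'{n}_{k}.npz',p=p,d=d);im.append(cv2.resize(p[y0:y0+120,x0:x0+150],(400,320),interpolation=cv2.INTER_CUBIC))
    P=cloud(n,d);hsv=cv2.cvtColor(p,cv2.COLOR_RGB2HSV)
    X,Y,Z=P[...,0],P[...,1],P[...,2]
    reg=(X>.44)&(X<.645)&(Y>-.16)&(Y<.12)&(d>0)
    # white line: bright, top
    m=reg&(Z>.022)&(Z<.036)&(hsv[...,1]<70)&(hsv[...,2]>70)
    m[...]=m
    kk,l,s,ce=cv2.connectedComponentsWithStats(m.astype(np.uint8))
    for i in np.argsort(-s[1:,4])[:3]+1:
        if s[i,4]>150:
            r=cv2.minAreaRect((P[l==i][:,:2]*1000).astype(np.float32));print(n,s[i,4],np.round(r[0],1),np.round(r[1],1),round(r[2],1))
    y=reg&(hsv[...,0]>20)&(hsv[...,0]<34)&(hsv[...,1]>180)&(hsv[...,2]>90)&(Z>.027)&(Z<.034)
    kk,l,s,ce=cv2.connectedComponentsWithStats(y.astype(np.uint8))
    for i in range(1,kk):
        if s[i,4]>15: print(n,'yel',ce[i].round(1),s[i,4],P[l==i].mean(0).round(4))
cv2.imwrite(f'pics/{k}.png',np.hstack(im)[:,:,::-1])
E
python3 blk.py b8
```

```text
F [-8.9 -2.   5.3] tcp [ 0.4845  0.0064 -0.0286] t 11.95
scene 660 [534.7 -47.7] [ 24.8 159.3] 20.0
scene 611 [580.6 -31.1] [ 23.4 159.4] 20.0
scene yel [273.7 225.7] 39 [ 0.5484 -0.1117  0.0307]
side 500 [577.9 -31. ] [ 22.5 162.5] 19.5
```

View pics/b8.png

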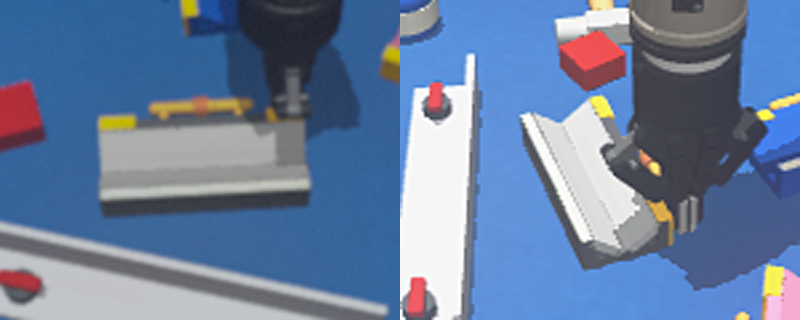

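>>> {"fn": "move_arm", "kwargs": {"increments": "0 3 2.5 0 0 0 -0.03; 0 3 2.5 0 0 0 -0.03; 0 3 2.5 0 0 0 -0.03; 0 3 2 0 0 0 -0.03; 0 3 2 0 0 0 -0.03; 0 3 2 0 0 0 -0.03; 0 0 0 0 0 0 0; 0 0 0 0 0 0 0"}}

```text
t: 13.05
eef_pos: [0.5025, 0.0206, -0.0287]
tool_rot: [-0.002, 0.647, 0.763, -0.003]
contact_force: [-8.7, -1.2, 4.0]
gripper_width: 0.002
```

```bash
python3 blk.py b9
```

```text
F [-8.7 -1.2  4. ] tcp [ 0.5025  0.0206 -0.0287] t 13.05
scene 684 [541.5 -41.4] [ 26.2 159.7] 8.5
scene 619 [589.7 -34.4] [ 21.9 159.7] 8.3
scene yel [276.4 223.6] 39 [ 0.5418 -0.108   0.0306]
side 488 [586.4 -33.1] [ 21.7 162.9] 8.2
```

View pics/b9.png

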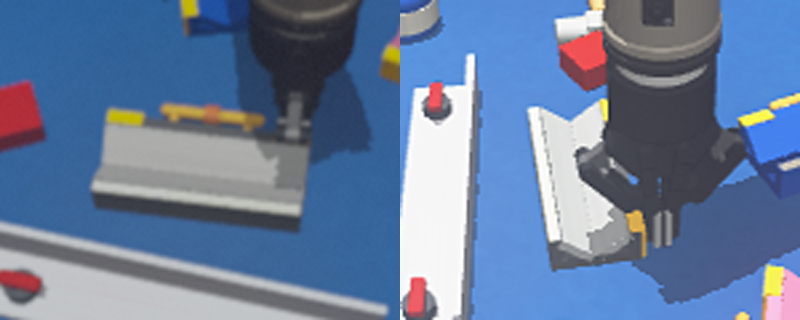

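>>> {"fn": "move_arm", "kwargs": {"increments": "0 2 1.5 0 0 0 -0.025; 0 2 1.5 0 0 0 -0.025; 0 2.5 1 0 0 0 -0.025; 0 2.5 1 0 0 0 -0.025; 0 0 0 0 0 0 0; 0 0 0 0 0 0 0; 0 0 0 0 0 0 0; 0 0 0 0 0 0 0"}}

```text
t: 14.15
eef_pos: [0.5114, 0.0262, -0.0287]
tool_rot: [-0.002, 0.684, 0.73, -0.003]
contact_force: [-9.2, 1.4, 5.3]
gripper_width: 0.0
```

```bash
python3 blk.py b10; python3 - <<'E'
from h import *
# fence front top edge direction & block line from masks, scene
for n in('scene','side'):
    f=np.load(n+'_b10.npz');P=cloud(n,f['d']);X,Y,Z=P[...,0],P[...,1],P[...,2];hsv=cv2.cvtColor(f['p'],cv2.COLOR_RGB2HSV)
    m=(X>.63)&(X<.68)&(Y>-.2)&(Y<.15)&(Z>.036)&(Z<.044)&(hsv[...,1]<60)
    for k in range(3):
        a,b=np.polyfit(Y[m],X[m],1);r=abs(X-(a*Y+b));m=m&(r<.006)
    print(n,np.degrees(np.arctan(-a)),b-.024*a)
E
```

```text
F [-9.2  1.4  5.3] tcp [ 0.5114  0.0262 -0.0287] t 14.15
scene 665 [543.1 -39.3] [ 28.5 160. ] 4.2
scene 640 [593.3 -36.6] [ 22.9 160.5] 2.8
scene yel [278.2 223. ] 38 [ 0.5392 -0.1049  0.0303]
side 501 [589.7 -35.6] [ 21.5 162.9] 2.6
scene 2.543502904688007 0.6565745405537854
side 2.5684245601958016 0.6536064828455136
```

View pics/b10.png

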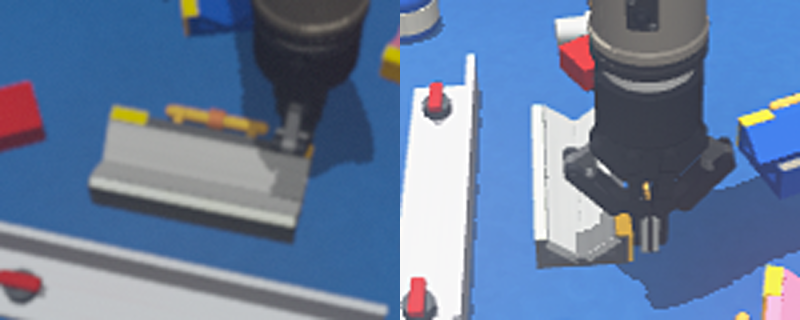

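The block is now at yaw 2.7° and the fence at 2.6°, with a gap of about 49 mm. I'll back the finger off and pause.

>>> {"fn": "move_arm", "kwargs": {"increments": "0 -3 0 0 0 0 -0.01; 0 -4 0 0 0 0 -0.01; 0 -4 0 0 0 0 0; 0 -4 0 0 0 0 0; 0 0 0 0 0 0 0; 0 0 0 0 0 0 0; 0 0 0 0 0 0 0; 0 0 0 0 0 0 0"}}

```text
t: 15.25
eef_pos: [0.5006, 0.0259, -0.0279]
tool_rot: [0.0, 0.691, 0.722, 0.0]
contact_force: [0.8, 0.5, 0.5]
gripper_width: -0.007
```

```bash
python3 blk.py b11
```

```text
F [0.8 0.5 0.5] tcp [ 0.5006  0.0259 -0.0279] t 15.25
scene 678 [545.2 -39.2] [ 25.8 160.1] 3.2
scene 631 [593.5 -36.7] [ 23.1 160.7] 3.3
scene yel [278.3 223. ] 39 [ 0.5392 -0.1047  0.0303]
scene yel [339.8 234.9] 37 [0.5316 0.0263 0.0305]
side 509 [589.9 -34.3] [ 22.2 161.9] 3.3
```

>>> {"fn": "move_arm", "kwargs": {"increments": "0 0 0 0 0 0 0; 0 0 0 0 0 0 0; 0 0 0 0 0 0 0; 0 0 0 0 0 0 0; 0 0 0 0 0 0 0; 0 0 0 0 0 0 0; 0 0 0 0 0 0 0; 0 0 0 0 0 0 0"}}

```text
t: 16.35
eef_pos: [0.5004, 0.0259, -0.0279]
tool_rot: [-0.0, 0.691, 0.722, -0.0]
contact_force: [0.9, -0.9, -0.2]
gripper_width: 0.002
```

>>> {"fn": "move_arm", "kwargs": {"increments": "0 8 0.5 0 0 0 0; 0 4 0.5 0 0 0 0; 0 3 0.5 0 0 0 0; 0 3 0.5 0 0 0 0; 0 3 0.5 0 0 0 0; 0 3 0.5 0 0 0 0; 0 0 0 0 0 0 0; 0 -12 0 0 0 0 0"}}

```text
t: 17.35
eef_pos: [0.5127, 0.0293, -0.028]
tool_rot: [0.0, 0.691, 0.723, 0.0]
contact_force: [-0.3, 0.0, 0.1]
gripper_width: -0.001
```

```bash
python3 blk.py b12
```

```text
F [-0.3  0.   0.1] tcp [ 0.5127  0.0293 -0.028 ] t 17.35
scene 669 [548.4 -37.6] [159.6  24.7] 88.5
scene 638 [596.5 -38.7] [159.4  23.2] 88.5
scene yel [279.6 222.5] 37 [ 0.5374 -0.1025  0.0305]
side 510 [593.4 -37.4] [161.2  22.5] 88.7
```

>>> {"fn": "move_arm", "kwargs": {"increments": "0 -8 0 10 0 0 0; 0 0 0 32 0 0 0; 0 0 -45 0 0 0 0; 0 0 -45 0 0 0 0; 0 0 -43 0 0 0 0; 0 0 0 -20 0 0 0; 0 0 0 -20 0 0 0; 0 0 0 -2 0 0 0"}}

```text
t: 18.45
eef_pos: [0.5037, -0.1042, -0.0282]
tool_rot: [-0.001, 0.691, 0.722, -0.0]
contact_force: [-0.2, 0.9, 1.2]
gripper_width: 0.001
```

```bash
python3 blk.py b13
```

```text
F [-0.2  0.9  1.2] tcp [ 0.5037 -0.1042 -0.0282] t 18.45
scene 671 [548.2 -37.5] [160.   25.7] 88.2
scene 649 [596.7 -38.8] [159.8  22.9] 88.4
scene yel [279.3 222.4] 31 [ 0.5374 -0.1031  0.0306]
scene yel [339.5 238.9] 39 [0.541  0.0283 0.0304]
side 515 [593.2 -37.2] [162.8  22.9] 88.7
side 403 [545.2 -35.2] [161.   21.5] 88.5
```

View pics/b13.png

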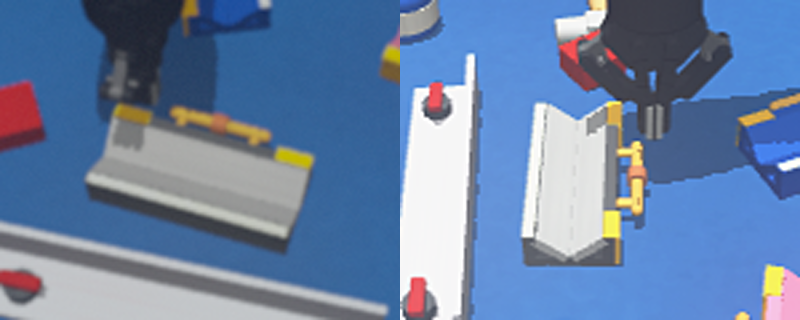

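>>> {"fn": "move_arm", "kwargs": {"increments": "0 10 0 0 0 0 0; 0 5 -0.5 0 0 0 0; 0 4 -0.5 0 0 0 0; 0 4 -0.5 0 0 0 0; 0 4 -0.5 0 0 0 0; 0 4 -0.5 0 0 0 0; 0 0 0 0 0 0 0; 0 -14 0 0 0 0 0"}}

```text
t: 19.55
eef_pos: [0.5225, -0.1068, -0.0274]
tool_rot: [0.001, 0.691, 0.722, 0.001]
contact_force: [0.4, 1.3, -0.2]
gripper_width: 0.002
```

```bash
python3 blk.py b14
```

```text
F [ 0.4  1.3 -0.2] tcp [ 0.5225 -0.1068 -0.0274] t 19.55
scene 679 [552.7 -40.2] [ 26.1 159.8] 6.0
scene 655 [602.2 -35. ] [ 22.2 160.6] 6.8
scene yel [276.4 228. ] 30 [ 0.552  -0.1045  0.0306]
scene yel [338.4 237. ] 42 [0.5373 0.0249 0.0303]
side 495 [598.8 -33.3] [ 21.9 162.8] 6.4
side 412 [549.5 -40.2] [ 24.7 163.7] 6.6
```

>>> {"fn": "move_arm", "kwargs": {"increments": "0 -10 0 10 0 0 0; 0 -7 0 32 0 0 0; 0 0 45 0 0 0 0; 0 0 45 0 0 0 0; 0 0 43 0 0 0 0; 0 0 0 -20 0 0 0; 0 0 0 -20 0 0 0; 0 0 0 -2 0 0 0"}}

```text
t: 20.65
eef_pos: [0.5037, 0.0266, -0.0282]
tool_rot: [-0.0, 0.691, 0.723, -0.0]
contact_force: [0.1, -0.2, 0.5]
gripper_width: 0.003
```

>>> {"fn": "move_arm", "kwargs": {"increments": "0 10 0 0 0 0 0; 0 5 0.5 0 0 0 0; 0 4 0.5 0 0 0 0; 0 4 0.5 0 0 0 0; 0 4 0.5 0 0 0 0; 0 4 0.5 0 0 0 0; 0 0 0 0 0 0 0; 0 -14 0 0 0 0 0"}}

```text
t: 21.65
eef_pos: [0.5227, 0.0294, -0.0271]
tool_rot: [0.001, 0.691, 0.722, 0.001]
contact_force: [0.4, -0.1, -0.3]
gripper_width: 0.003
```

```bash
python3 blk.py b15
```

```text
F [ 0.4 -0.1 -0.3] tcp [ 0.5227  0.0294 -0.0271] t 21.65
scene 680 [559.9 -38.3] [160.   23.8] 89.3
scene 676 [608.6 -39.8] [160.1  23.2] 87.9
scene yel [277.3 227. ] 38 [ 0.549  -0.1035  0.0304]
scene yel [338.  244.4] 21 [0.5542 0.0287 0.0301]
side 514 [605.4 -40.3] [166.4  22.6] 88.3
```

>>> {"fn": "move_arm", "kwargs": {"increments": "0 -6 0 10 0 0 0; 0 0 0 32 0 0 0; 0 0 -45 0 0 0 0; 0 0 -45 0 0 0 0; 0 0 -43 0 0 0 0; 0 0 0 -20 0 0 0; 0 0 0 -20 0 0 0; 0 0 0 -2 0 0 0"}}

```text
t: 22.75
eef_pos: [0.5149, -0.1044, -0.0282]
tool_rot: [-0.0, 0.692, 0.722, -0.0]
contact_force: [-0.1, 0.6, 0.7]
gripper_width: 0.002
```

>>> {"fn": "move_arm", "kwargs": {"increments": "0 10 0 0 0 0 0; 0 5 -0.5 0 0 0 0; 0 4 -0.5 0 0 0 0; 0 4 -0.5 0 0 0 0; 0 4 -0.5 0 0 0 0; 0 4 -0.5 0 0 0 0; 0 0 0 0 0 0 0; 0 -14 0 0 0 0 0"}}

```text
t: 23.75
eef_pos: [0.5337, -0.1067, -0.0271]
tool_rot: [0.001, 0.691, 0.722, 0.001]
contact_force: [0.4, 0.6, 0.4]
gripper_width: -0.001
```

```bash
python3 blk.py b16
```

```text
F [0.4 0.6 0.4] tcp [ 0.5337 -0.1067 -0.0271] t 23.75
scene 695 [565.  -40.9] [ 26.9 159.7] 7.0
scene 663 [614.  -35.8] [ 23.4 160. ] 6.3
scene yel [273.4 232.4] 32 [ 0.5638 -0.1068  0.0305]
scene yel [336.1 242. ] 41 [0.5501 0.0235 0.0306]
side 489 [610.1 -34. ] [ 23.2 161.8] 5.7
side 412 [563.1 -40.2] [ 22.1 162.7] 5.8
```

View pics/b16.png

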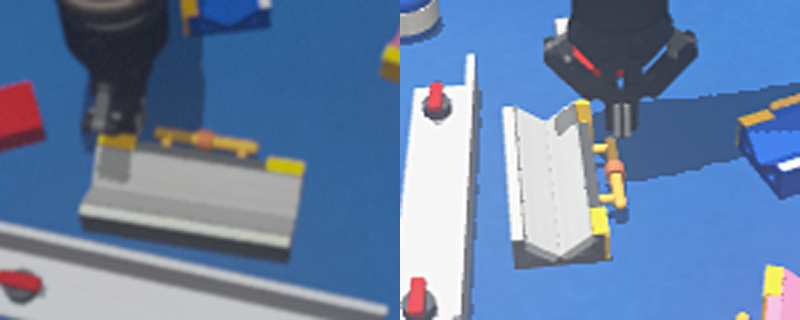

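>>> {"fn": "move_arm", "kwargs": {"increments": "0 -10 0 10 0 0 0; 0 -5 0 32 0 0 0; 0 0 45 0 0 0 0; 0 0 45 0 0 0 0; 0 0 42 0 0 0 0; 0 0 0 -20 0 0 0; 0 0 0 -20 0 0 0; 0 0 0 -2 0 0 0"}}

```text
t: 24.85
eef_pos: [0.5167, 0.0256, -0.0282]
tool_rot: [-0.0, 0.691, 0.723, -0.0]
contact_force: [-0.4, 0.1, 0.1]
gripper_width: -0.001
```

>>> {"fn": "move_arm", "kwargs": {"increments": "0 10 0 0 0 0 0; 0 5 0.5 0 0 0 0; 0 4 0.5 0 0 0 0; 0 4 0.5 0 0 0 0; 0 3 0.5 0 0 0 0; 0 3 0.5 0 0 0 0; 0 0 0 0 0 0 0; 0 -14 0 0 0 0 0"}}

```text
t: 25.85
eef_pos: [0.5337, 0.0283, -0.027]
tool_rot: [0.001, 0.691, 0.722, 0.001]
contact_force: [-0.0, -0.4, -0.5]
gripper_width: 0.001
```

```bash
python3 blk.py b17
```

```text
F [-0.  -0.4 -0.5] tcp [ 0.5337  0.0283 -0.027 ] t 25.85
scene 692 [571.6 -38.9] [160.1  25.4] 89.0
scene 682 [620.2 -40. ] [160.   22.7] 88.9
scene yel [275.2 231.4] 39 [ 0.5602 -0.1044  0.0299]
scene yel [337.8 249.2] 17 [0.5653 0.031  0.0302]
side 524 [617. -39.] [164.1  22. ] 89.0
```

>>> {"fn": "move_arm", "kwargs": {"increments": "0 -5 0 10 0 0 0; 0 0 0 32 0 0 0; 0 0 -45 0 0 0 0; 0 0 -45 0 0 0 0; 0 0 -43 0 0 0 0; 0 0 0 -20 0 0 0; 0 0 0 -20 0 0 0; 0 0 0 -2 0 0 0"}}

```text
t: 26.95
eef_pos: [0.527, -0.1053, -0.0282]
tool_rot: [-0.0, 0.692, 0.722, -0.0]
contact_force: [0.2, 0.2, -0.3]
gripper_width: 0.002
```

>>> {"fn": "move_arm", "kwargs": {"increments": "0 10 0 0 0 0 0; 0 5 -0.5 0 0 0 0; 0 4 -0.5 0 0 0 0; 0 4 -0.5 0 0 0 0; 0 3 -0.5 0 0 0 0; 0 2 -0.5 0 0 0 0; 0 0 0 0 0 0 0; 0 -14 0 0 0 0 0"}}

```text
t: 27.95
eef_pos: [0.5427, -0.1076, -0.027]
tool_rot: [0.001, 0.691, 0.722, 0.001]
contact_force: [0.2, -0.6, -0.1]
gripper_width: 0.001
```

```bash
python3 blk.py b18
```

```text
F [ 0.2 -0.6 -0.1] tcp [ 0.5427 -0.1076 -0.027 ] t 27.95
scene 698 [575.5 -41.1] [ 25.9 159.7] 6.3
scene 687 [624.2 -36.8] [ 22.6 159.7] 5.5
scene yel [272.2 236. ] 25 [ 0.5724 -0.1066  0.0304]
scene yel [335.  246.8] 40 [0.5616 0.0242 0.0308]
side 505 [620.6 -35. ] [ 22.4 161.4] 5.1
side 404 [573.  -39.9] [ 20.6 162.5] 4.1
```

>>> {"fn": "move_arm", "kwargs": {"increments": "0 -8 0 10 0 0 0; 0 -3 0 32 0 0 0; 0 0 45 0 0 0 0; 0 0 45 0 0 0 0; 0 0 43 0 0 0 0; 0 0 0 -20 0 0 0; 0 0 0 -20 0 0 0; 0 0 0 -2 0 0 0"}}

```text
t: 29.05
eef_pos: [0.5299, 0.0256, -0.0282]
tool_rot: [-0.0, 0.691, 0.723, -0.0]
contact_force: [0.2, 0.8, 0.9]
gripper_width: -0.002
```

>>> {"fn": "move_arm", "kwargs": {"increments": "0 9 0 0 0 0 0; 0 4 0.5 0 0 0 0; 0 3 0.5 0 0 0 0; 0 3 0.5 0 0 0 0; 0 3 0.5 0 0 0 0; 0 3 0.5 0 0 0 0; 0 0 0 0 0 0 0; 0 -14 0 0 0 0 0"}}

```text
t: 30.05
eef_pos: [0.5427, 0.0283, -0.027]
tool_rot: [0.001, 0.691, 0.722, 0.001]
contact_force: [-1.2, -0.7, 0.1]
gripper_width: -0.003
```

```bash
python3 blk.py b19
```

```text
F [-1.2 -0.7  0.1] tcp [ 0.5427  0.0283 -0.027 ] t 30.05
scene 718 [628.9 -40.4] [160.3  23.1] 88.3
scene 705 [580.7 -39.2] [159.8  25. ] 89.4
scene yel [273.7 235.2] 39 [ 0.5699 -0.1041  0.0307]
side 531 [625.6 -38.7] [165.   23.1] 89.2
```

View pics/b19.png

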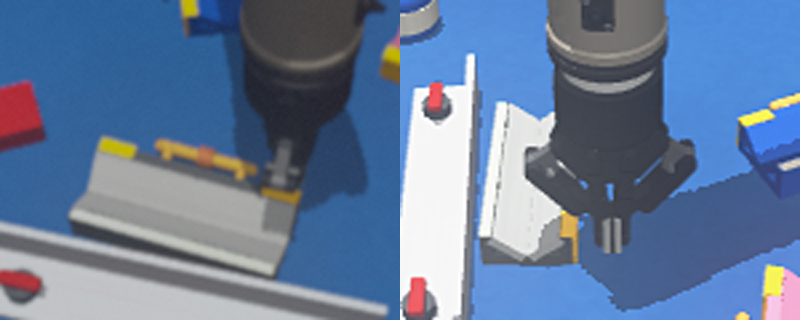

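>>> {"fn": "move_arm", "kwargs": {"increments": "0 -3 0 10 0 0 0; 0 0 0 32 0 0 0; 0 0 -45 0 0 0 0; 0 0 -45 0 0 0 0; 0 0 -43 0 0 0 0; 0 0 0 -20 0 0 0; 0 0 0 -20 0 0 0; 0 0 0 -2 0 0 0"}}

```text
t: 31.15
eef_pos: [0.5375, -0.1042, -0.0291]
tool_rot: [-0.001, 0.691, 0.723, -0.001]
contact_force: [-0.3, -0.1, -0.2]
gripper_width: -0.0
```

>>> {"fn": "move_arm", "kwargs": {"increments": "0 9 0 0 0 0 0; 0 4 -0.5 0 0 0 0; 0 3 -0.5 0 0 0 0; 0 3 -0.5 0 0 0 0; 0 3 -0.5 0 0 0 0; 0 3 -0.5 0 0 0 0; 0 0 0 0 0 0 0; 0 -14 0 0 0 0 0"}}

```text
t: 32.15
eef_pos: [0.5506, -0.1074, -0.0272]
tool_rot: [0.001, 0.691, 0.723, 0.001]
contact_force: [0.4, 0.2, 0.7]
gripper_width: 0.004
```

```bash
python3 blk.py b20
```

```text
F [0.4 0.2 0.7] tcp [ 0.5506 -0.1074 -0.0272] t 32.15
scene 704 [584.8 -41.7] [ 25.4 159.8] 5.5
scene 663 [632.4 -37.6] [ 23.3 159.5] 3.8
scene yel [273.  239.6] 16 [ 0.5803 -0.102   0.0307]
scene yel [333.2 250.2] 40 [0.5699 0.0226 0.0301]
side 509 [629.4 -36.4] [ 21.7 161.7] 4.9
side 394 [581.6 -40.3] [ 21.5 161.7] 4.9
```

>>> {"fn": "move_arm", "kwargs": {"increments": "0 -8 0 10 0 0 0; 0 -2 0 32 0 0 0; 0 0 45 0 0 0 0; 0 0 45 0 0 0 0; 0 0 42 0 0 0 0; 0 0 0 -20 0 0 0; 0 0 0 -20 0 0 0; 0 0 0 -2 0 0 0"}}

```text
t: 33.25
eef_pos: [0.5388, 0.0245, -0.0282]
tool_rot: [-0.0, 0.691, 0.723, -0.0]
contact_force: [0.7, -0.7, 0.3]
gripper_width: 0.004
```

>>> {"fn": "move_arm", "kwargs": {"increments": "0 9 0 0 0 0 0; 0 4 0.5 0 0 0 0; 0 3 0.5 0 0 0 0; 0 2 0.5 0 0 0 0; 0 2 0.5 0 0 0 0; 0 2 0.5 0 0 0 0; 0 0 0 0 0 0 0; 0 -13 0 0 0 0 0"}}

```text
t: 34.25
eef_pos: [0.5497, 0.0271, -0.027]
tool_rot: [0.001, 0.692, 0.722, 0.001]
contact_force: [0.7, 0.0, 0.8]
gripper_width: 0.004
```

```bash
python3 blk.py b21
```

```text
F [0.7 0.  0.8] tcp [ 0.5497  0.0271 -0.027 ] t 34.25
scene 702 [587.3 -40.2] [159.9  24.2] 89.5
scene 564 [635.4 -40.4] [ 19.4 160.4] 0.1
scene yel [271.6 238.6] 41 [ 0.5786 -0.1056  0.0304]
side 517 [632.9 -39.7] [ 22.4 163.2] 0.0
```

>>> {"fn": "move_arm", "kwargs": {"increments": "0 -2 0 10 0 0 0; 0 0 0 32 0 0 0; 0 0 -45 0 0 0 0; 0 0 -45 0 0 0 0; 0 0 -42 0 0 0 0; 0 0 0 -20 0 0 0; 0 0 0 -20 0 0 0; 0 0 0 -2 0 0 0"}}

```text
t: 35.35
eef_pos: [0.5452, -0.1032, -0.0295]
tool_rot: [-0.002, 0.691, 0.723, -0.001]
contact_force: [-1.6, -0.5, -0.3]
gripper_width: -0.002
```

>>> {"fn": "move_arm", "kwargs": {"increments": "0 9 0 0 0 0 0; 0 4 -0.5 0 0 0 0; 0 3 -0.5 0 0 0 0; 0 2 -0.5 0 0 0 0; 0 2 -0.5 0 0 0 0; 0 2 0 0 0 0 0; 0 0 0 0 0 0 0; 0 -13 0 0 0 0 0"}}

```text
t: 36.35
eef_pos: [0.5565, -0.1067, -0.0273]
tool_rot: [0.001, 0.691, 0.723, 0.001]
contact_force: [0.5, 0.1, 0.1]
gripper_width: 0.001
```

```bash
python3 blk.py b22
```

```text
F [0.5 0.1 0.1] tcp [ 0.5565 -0.1067 -0.0273] t 36.35
scene 719 [589.7 -42.1] [ 25.5 159.7] 4.1
scene 477 [635.1 -39. ] [ 21.  160.4] 1.1
scene yel [332.5 253.2] 40 [0.5771 0.0232 0.0308]
side 458 [633.9 -37. ] [ 21.6 159.8] 2.2
side 392 [587.5 -40.9] [ 21.8 162.5] 3.5
```

View pics/b22.png

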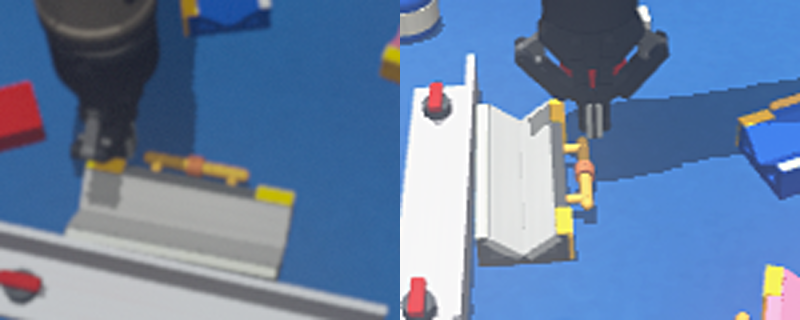

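>>> {"fn": "move_arm", "kwargs": {"increments": "0 -7 0 10 0 0 0; 0 -2 0 32 0 0 0; 0 0 45 0 0 0 0; 0 0 45 0 0 0 0; 0 0 41 0 0 0 0; 0 0 0 -20 0 0 0; 0 0 0 -20 0 0 0; 0 0 0 -2 0 0 0"}}

```text
t: 37.45
eef_pos: [0.5453, 0.0229, -0.0292]
tool_rot: [-0.001, 0.692, 0.722, -0.001]
contact_force: [-0.5, -0.2, -0.1]
gripper_width: -0.004
```

>>> {"fn": "move_arm", "kwargs": {"increments": "0 9 0 0 0 0 0; 0 4 0.5 0 0 0 0; 0 2 0.5 0 0 0 0; 0 2 0.5 0 0 0 0; 0 2 0 0 0 0 0; 0 1 0 0 0 0 0; 0 0 0 0 0 0 0; 0 0 0 0 0 0 0"}}

```text
t: 38.45
eef_pos: [0.5622, 0.0252, -0.0279]
tool_rot: [-0.002, 0.691, 0.722, -0.003]
contact_force: [-12.6, -0.4, 10.4]
gripper_width: -0.002
```

```bash
python3 blk.py b23
```

```text
F [-12.6  -0.4  10.4] tcp [ 0.5622  0.0252 -0.0279] t 38.45
scene 659 [590.8 -40.9] [ 29.6 160.3] 0.0
scene 384 [637.3 -40.5] [159.7  15.2] 90.0
scene yel [270.5 240.7] 40 [ 0.5842 -0.1061  0.0307]
side 389 [635.4 -38.9] [ 19.1 162.4] 0.0
```

>>> {"fn": "move_arm", "kwargs": {"increments": "0 -13 0 2 0 0 0; 0 0 0 40 0 0 0; 0 0 -45 0 0 0 0; 0 0 -45 0 0 0 0; 0 0 -40 0 0 0 0; 0 0 0 -20 0 0 0; 0 0 0 -20 0 0 0; 0 0 0 -2 0 0 0"}}

```text
t: 39.55
eef_pos: [0.5521, -0.1028, -0.0296]
tool_rot: [-0.001, 0.691, 0.723, -0.001]
contact_force: [-1.0, -0.3, 0.2]
gripper_width: -0.003
```

```bash
python3 blk.py b24; python3 - <<'E'
from h import *
for n in('scene','side'):
    p=np.load(n+'_b24.npz')['p']; x0,y0=(235,205) if n=='scene' else (240,185)
    cv2.imwrite(f'pics/{n}24.png',cv2.resize(p[y0:y0+90,x0:x0+120],(800,600),interpolation=cv2.INTER_CUBIC)[:,:,::-1])
E
```

```text
F [-1.  -0.3  0.2] tcp [ 0.5521 -0.1028 -0.0296] t 39.55
scene 708 [591.8 -40.6] [159.2  25.6] 89.9
scene 383 [636.6 -40.3] [ 16.7 159.8] 0.0
scene yel [270.5 241.2] 24 [ 0.5852 -0.1058  0.0304]
scene yel [332.8 255.9] 44 [0.5829 0.0255 0.0305]
side 428 [634.8 -39. ] [ 20.3 161.5] 0.1
side 395 [588.5 -39. ] [ 22.8 163. ] 0.8
```

View pics/side24.png

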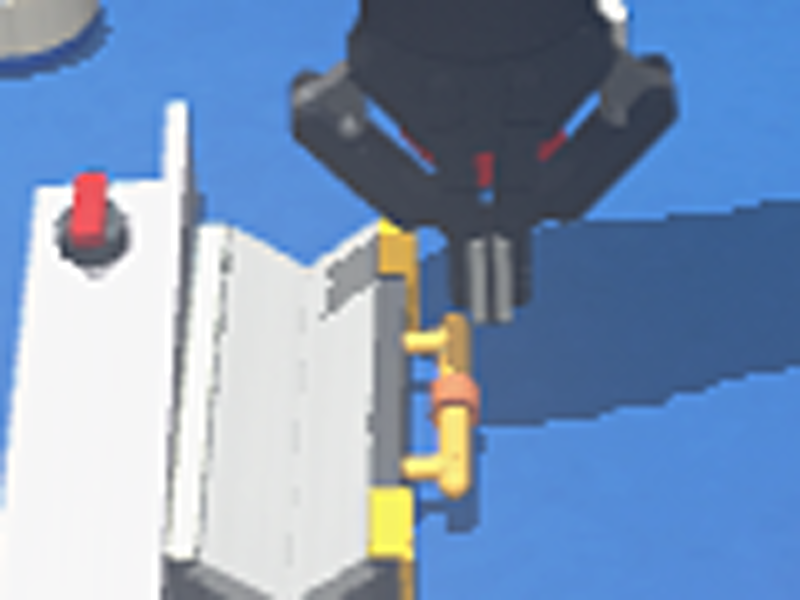

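>>> {"fn": "move_arm", "kwargs": {"increments": "0 9 0 0 0 0 0; 0 4 0 0 0 0 0; 0 2 0 0 0 0 0; 0 2 0 0 0 0 0; 0 2 0 0 0 0 0; 0 1 0 0 0 0 0; 0 1 0 0 0 0 0; 0 0 0 0 0 0 0"}}

```text
t: 40.65
eef_pos: [0.5682, -0.1055, -0.0282]
tool_rot: [-0.003, 0.692, 0.722, -0.005]
contact_force: [-17.2, -0.5, 15.2]
gripper_width: -0.001
```

```bash
python3 blk.py b25
```

```text
F [-17.2  -0.5  15.2] tcp [ 0.5682 -0.1055 -0.0282] t 40.65
scene 689 [592.3 -41.2] [ 29.4 159.3] 1.3
scene 321 [639.5 -39.1] [ 15.8 159.1] 2.4
scene yel [332.1 255.3] 42 [0.5819 0.0238 0.0305]
side 400 [591.4 -39.5] [ 21.4 162.4] 3.3
side 379 [638.5 -38.8] [ 19.4 162.5] 2.3
```

>>> {"fn": "move_arm", "kwargs": {"increments": "0 -10 0 1 0 0 0; 0 -10 0 41 0 0 0; 0 0 45 0 0 0 0; 0 0 45 0 0 0 0; 0 0 40 0 0 0 0; 0 0 0 -20 0 0 0; 0 0 0 -20 0 0 0; 0 0 0 -2 0 0 0"}}

```text
t: 41.75
eef_pos: [0.553, 0.0237, -0.0299]
tool_rot: [-0.001, 0.692, 0.722, -0.002]
contact_force: [-0.1, -0.5, 0.7]
gripper_width: 0.0
```

```bash
python3 blk.py b26; python3 - <<'E'
from h import *
for n in('scene','side'):
    p=np.load(n+'_b26.npz')['p']; x0,y0=(235,205) if n=='scene' else (240,185)
    cv2.imwrite(f'pics/{n}26.png',cv2.resize(p[y0:y0+90,x0:x0+120],(800,600),interpolation=cv2.INTER_CUBIC)[:,:,::-1])
E
```

```text
F [-0.1 -0.5  0.7] tcp [ 0.553   0.0237 -0.0299] t 41.75
scene 708 [592.7 -42. ] [ 29.2 160. ] 4.0
scene 317 [638.3 -38.9] [ 16.6 158.9] 1.5
scene yel [269.2 242.6] 39 [ 0.5889 -0.1073  0.0301]
side 387 [635.5 -37.6] [ 18.8 161.6] 0.0
```

View pics/scene26.png

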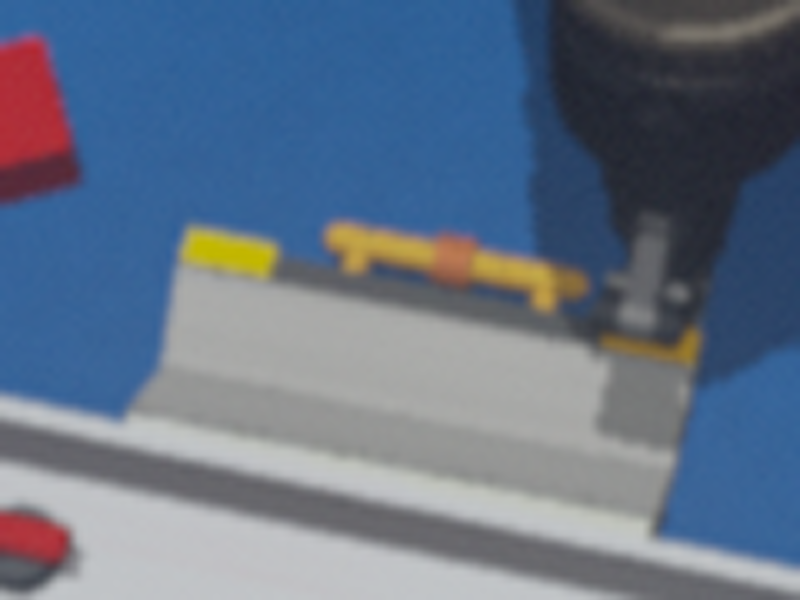

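>>> {"fn": "move_arm", "kwargs": {"increments": "0 6 0 0 0 0 0; 0 4 0 0 0 0 0; 0 2 0 0 0 0 0; 0 2 0 0 0 0 0; 0 2 0 0 0 0 0; 0 1 0 0 0 0 0; 0 1 0 0 0 0 0; 0 0 0 0 0 0 0"}}

```text
t: 42.85
eef_pos: [0.5623, 0.0249, -0.0285]
tool_rot: [-0.005, 0.691, 0.723, -0.008]
contact_force: [-27.6, 0.6, 25.5]
gripper_width: -0.001
```

```bash
python3 blk.py b27
```

```text
F [-27.6   0.6  25.5] tcp [ 0.5623  0.0249 -0.0285] t 42.85
scene 666 [593.6 -41.4] [ 28.8 159.6] 2.6
scene 301 [637.7 -39.7] [ 14.6 160.3] 0.1
scene yel [269.4 242.4] 45 [ 0.5885 -0.107   0.0306]
side 340 [636.2 -37.8] [160.   17.4] 90.0
```

>>> {"fn": "move_arm", "kwargs": {"increments": "0 -10 0 1 0 0 0; 0 -8 0 41 0 0 0; 0 0 -45 0 0 0 0; 0 0 -45 0 0 0 0; 0 0 -40 0 0 0 0; 0 0 0 -20 0 0 0; 0 0 0 -20 0 0 0; 0 0 0 -2 0 0 0"}}

```text
t: 43.95
eef_pos: [0.5532, -0.1028, -0.0297]
tool_rot: [-0.002, 0.691, 0.723, -0.001]
contact_force: [0.4, 0.7, -0.3]
gripper_width: 0.001
```

```bash
python3 blk.py b28
```

```text
F [ 0.4  0.7 -0.3] tcp [ 0.5532 -0.1028 -0.0297] t 43.95
scene 726 [594.4 -41.6] [ 25. 160.] 2.0
scene 307 [638. -40.] [ 14.7 161. ] 0.2
scene yel [268.6 242.3] 37 [ 0.5888 -0.1086  0.0306]
scene yel [332.1 256. ] 43 [0.5833 0.0241 0.0305]
side 395 [592.1 -40.3] [ 21.8 161.3] 2.4
side 362 [635.5 -37.2] [ 18.9 158.6] 0.1
```

View pics/b28.png

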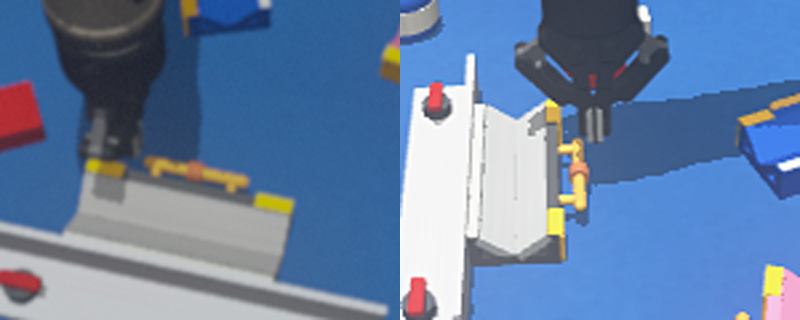

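>>> {"fn": "move_arm", "kwargs": {"increments": "0 10 0 0 0 0 0; 0 4 0 0 0 0 0; 0 2 0 0 0 0 0; 0 2 0 0 0 0 0; 0 2 0 0 0 0 0; 0 1 0 0 0 0 0; 0 1 0 0 0 0 0; 0 0 0 0 0 0 0"}}

```text
t: 45.05
eef_pos: [0.5682, -0.1047, -0.0285]
tool_rot: [-0.005, 0.691, 0.722, -0.006]
contact_force: [-20.6, 0.8, 19.4]
gripper_width: 0.001
```

```bash
python3 blk.py b29
```

```text
F [-20.6   0.8  19.4] tcp [ 0.5682 -0.1047 -0.0285] t 45.05
scene 674 [594.8 -41.2] [159.8  29.7] 88.2
scene 287 [637.7 -39.5] [ 14.5 159.4] 0.1
scene yel [332.1 256. ] 41 [0.5834 0.0241 0.0304]
side 393 [592.2 -39.2] [ 21.6 160.1] 2.5
side 365 [635.8 -38.5] [ 18.4 162.6] 0.0
```

Both ends are against the fence: 28 N on the left and 21 N on the right without moving. The contact line between them runs at 2.6°, the same as the fence. I'll withdraw now.

>>> {"fn": "move_arm", "kwargs": {"increments": "0 -10 0 0 0 0 0; 0 -12 0 2 0 0 0; 0 -5 0 30 0 0 0; 0 0 0 45 0 0 0; 0 -10 -20 50 0 0 0; 0 -10 -40 40 0 0 0; 0 0 -50 20 0 0 0; 0 0 -50 20 0 0 0"}}

```text
t: 46.15
eef_pos: [0.5296, -0.2662, 0.1809]
tool_rot: [0.001, 0.691, 0.723, 0.0]
contact_force: [0.7, -0.1, -0.4]
gripper_width: -0.003
```

>>> {"fn": "move_arm", "kwargs": {"increments": "0 0 -50 0 0 0 0; 0 0 -50 0 0 0 0; 0 0 -50 0 0 0 0; 0 0 0 0 0 0 0; 0 0 0 0 0 0 0; 0 0 0 0 0 0 0; 0 0 0 0 0 0 0; 0 0 0 0 0 0 0"}}

```text
t: 47.15
eef_pos: [0.5297, -0.414, 0.1793]
tool_rot: [0.0, 0.691, 0.723, 0.0]
contact_force: [0.1, 0.2, 0.2]
gripper_width: -0.002
```

```bash
python3 blk.py b30; python3 - <<'E'
from h import *
A=[]
for n in('scene','side'):
    f=np.load(n+'_b30.npz');p=f['p']; x0,y0=(225,205) if n=='scene' else (235,185)
    A.append(cv2.resize(p[y0:y0+120,x0:x0+160],(400,300),interpolation=cv2.INTER_CUBIC)); A.append(cv2.resize(p,(400,300)))
cv2.imwrite('pics/fin.png',np.vstack([np.hstack(A[:2]),np.hstack(A[2:])])[:,:,::-1])
E
```

```text
F [0.1 0.2 0.2] tcp [ 0.5297 -0.414   0.1793] t 47.15
scene 711 [595.2 -41.6] [ 25.8 159.8] 2.9
scene 293 [637.  -38.9] [158.6  15.8] 90.0
scene yel [269.2 242.7] 39 [ 0.5891 -0.1072  0.0301]
scene yel [332.2 255.9] 43 [0.5833 0.0242 0.0307]
side 395 [592.2 -39.6] [ 21.6 163. ] 2.5
side 364 [636.9 -37.6] [ 16.9 162.7] 0.7
```

View pics/fin.png

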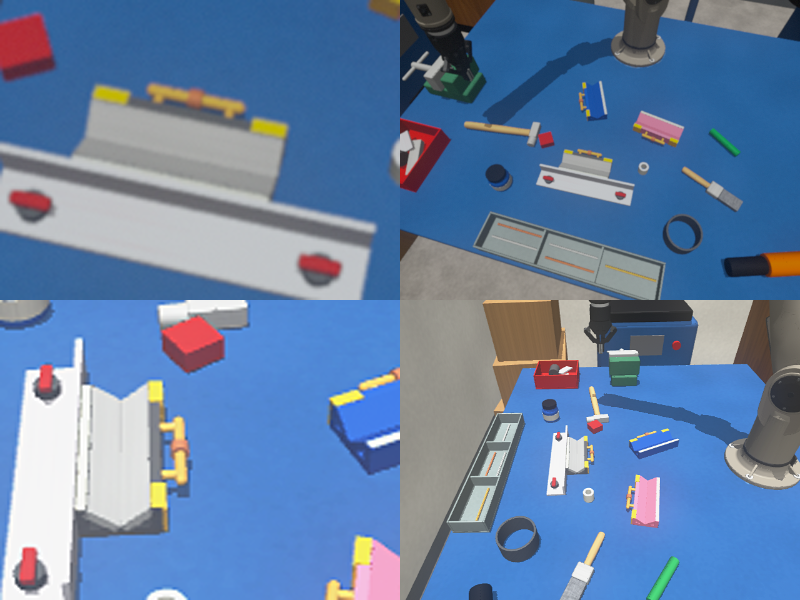

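```bash
python3 - <<'E'
from h import *
a=np.load('scene0.npz')['p'].astype(int);b=np.load('scene_b30.npz')['p'].astype(int)
m=(abs(a-b).sum(2)>90).astype(np.uint8)
k,l,s,c=cv2.connectedComponentsWithStats(m)
print([(tuple(s[i])) for i in range(1,k) if s[i,4]>25])
print(bot.hand_in(), bot.get_obs()['contact_force'])
E
```

```text
[(np.int32(419), np.int32(0), np.int32(12), np.int32(24), np.int32(68)), (np.int32(26), np.int32(15), np.int32(19), np.int32(19), np.int32(230)), (np.int32(24), np.int32(27), np.int32(53), np.int32(16), np.int32(240)), (np.int32(79), np.int32(38), np.int32(9), np.int32(8), np.int32(42)), (np.int32(65), np.int32(47), np.int32(51), np.int32(73), np.int32(2094)), (np.int32(116), np.int32(46), np.int32(241), np.int32(30), np.int32(4064)), (np.int32(46), np.int32(48), np.int32(31), np.int32(9), np.int32(142)), (np.int32(338), np.int32(73), np.int32(21), np.int32(12), np.int32(125)), (np.int32(133), np.int32(75), np.int32(207), np.int32(129), np.int32(4111)), (np.int32(254), np.int32(211), np.int32(94), np.int32(75), np.int32(4615))]
the job is handed in; nothing more can be done
the job is handed in; nothing more can be done
```

The block's front face now lies flush along the fence, and I have handed the job in at about 47 s of robot time.

- **Squaring:** I pushed the left pad until the block was about 0.7° off square with the fence, still about 49 mm clear. I backed the finger off and paused there for about 2 s.
- **Walking up:** I alternated left and right pad pushes, keeping the block within about 4.5° of square. That fell to about 1–2° for the contacts with the fence.
- **Last checks:** Each end held firm against a final push, 28 N at the left and 21 N at the right. The block measures about 2.5° yaw against about 2.6° for the fence. Its ends are about 55 mm or more inside the fence's ends. Comparing first and last pictures, only the block, the arm and its shadow had changed, so the bystanders and look-alikes stayed put. The hand finished raised and clear, with contact force near zero.
- **Disagreements:**
  - The fingertips ended about 38 mm short of the stated TCP. I confirmed this by wrist and side depth and a push that met nothing, then worked with TCP z at about -28 mm.
  - The scene and side cameras differ by 2–4 mm in x, so I judged the final contact by force.
  - The pushes also pressed the pads downward, by up to about 25 N in the last ones. I saw no sign of tipping.

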